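Needle files back on their rests

TASK

Put the three needle files away: lay each one lengthwise and centred in both cradles of the tool rest that has the same colour as its grip (either way round). Leave the green pencil and the wooden brush lying where they are.

Things in the scene. Friction and masses are not known exactly. Their poses are not given: they have to be found in the camera images.
- red_file: needle file, red grip, bare grey steel blade, 156 mm long, 20 g, lying flat. Origin: middle of its length, on the underside. Local y along it: +y = grip end, -y = blade tip; z up. Grip 8 mm wide and high, y = +7 to +79 mm; blade 4 mm thick, its underside 2 to 3 mm up. It balances about 31 mm from the origin towards the grip end.
- blue_file: needle file, blue grip, bare grey steel blade, 158 mm long, 20 g, lying flat. Origin: middle of its length, on the underside. Local y along it: +y = grip end, -y = blade tip; z up. Grip 8 mm wide and high, y = +7 to +79 mm; blade 4 mm thick, its underside 2 to 3 mm up. It balances about 31 mm from the origin towards the grip end.
- yellow_file: needle file, yellow grip, bare grey steel blade, 158 mm long, 20 g, lying flat. Origin: middle of its length, on the underside. Local y along it: +y = grip end, -y = blade tip; z up. Grip 8 mm wide and high, y = +7 to +79 mm; blade 4 mm thick, its underside 2 to 3 mm up. It balances about 31 mm from the origin towards the grip end.
- red_rest: red tool rest, fixed: plate 30 x 128 x 5 mm with two cradles of 5 mm rod at y = +50 and -50 mm. Origin: centre of its underside; y along it, z up. Cradle: level bottom 12 mm wide, its top 22 mm above the bench; arms flare to 32 mm wide, 34 mm high. A file lies along y in both, its underside 22 mm up; 90 mm between them is open for fingers.
- blue_rest: blue tool rest, fixed: plate 30 x 128 x 5 mm with two cradles of 5 mm rod at y = +50 and -50 mm. Origin: centre of its underside; y along it, z up. Cradle: level bottom 12 mm wide, its top 22 mm above the bench; arms flare to 32 mm wide, 34 mm high. A file lies along y in both, its underside 22 mm up; 90 mm between them is open for fingers.
- yellow_rest: yellow tool rest, fixed: plate 30 x 128 x 5 mm with two cradles of 5 mm rod at y = +50 and -50 mm. Origin: centre of its underside; y along it, z up. Cradle: level bottom 12 mm wide, its top 22 mm above the bench; arms flare to 32 mm wide, 34 mm high. A file lies along y in both, its underside 22 mm up; 90 mm between them is open for fingers.
- green_pencil: green hexagonal pencil with a pointed end, 148 mm long, 8 mm thick, lying flat; not a file. Origin: middle, on the underside; y along it.
- flux_brush: thin wooden brush with a small dark tip, 166 mm long, 7 mm thick, lying flat; not a file. Origin: middle, on the underside; y along it.
There are look-alikes about, which are no part of the job. Leave any orange look-alike of the yellow_file alone.

How it is judged:
By the outcome, as a careful person would: the job done as asked, in the order asked, and still so for the second after the job is handed in, with the robot touching nothing.
It also fails if it takes over 80 s, if anything falls off the work surface, if the arm or the gripper's body presses on something with over 40 N, if the wrist force passes 120 N, or if a joint passes its speed limit or range.

ROBOT

A 6-joint arm with a two-finger parallel gripper is mounted at the origin on a cart in front of the work surface, level with it; the furniture and walls round the work are solid. World frame = base frame: x ahead of the robot, y to its left, z up, the work surface at z = 0. Lengths are in m, angles in degrees, forces in N, time in s.
With the tool pointing down it reaches from about 0.3 to 0.875 m from the base axis. Payload 6.4 kg.
Tool frame: the origin (TCP) lies midway between the tips of the shut fingers; the grasp point (between the pads) lies 19 mm behind it; z points along the fingers, y is the line along which they close (so a half turn about z gives the same grasp; the last joint's range is limited). The gripper opens to 88 mm and grips with 3 to 60 N. Pads are 18 mm wide; open, the fingers measure 123 mm over their backs; the gripper's body (75 mm by 187 mm) begins 45 mm behind the grasp point.
Start: joints at [-79.486, 10.359, 92.074, -0, 77.567, -11.82], TCP at [0.219, -0.532, 0.239] pointing down, gripper open.
Joint ranges: [-171.53, 171.53], [-51.25, 118.39], [17.06, 147.69], [-65.23, 245.23], [0, 150.52], [-178.68, 178.68]. Speed limits (degrees/s): [147.25, 147.25, 172.46, 180, 180, 180].

INTERFACE

Orientations are given as [roll, pitch, yaw] about the fixed x, y, z axes, in that order (R = Rz(yaw) Ry(pitch) Rx(roll)).
In Python, from workcell import env gives the robot as it stands.
- The arm moves only by the tool step_arm, never from a script. Its argument "moves" is a list of rows, each a list of 7 numbers: the finger opening in m, from 0 to 0.0881, then the shift along the tool's x, y, z in m, then the turn, a rotation vector about the tool's x, y, z in rad. A call has 1 to 12 rows; each row is the pose to reach, as a shift and turn from the pose commanded when the call began, along the tool's axes at that moment; what a row does not reach only later rows make up. A row lasts 1/8 s, in which the tool goes at most 62.5 mm and 10.7 degrees, less where a joint would pass 70% of its speed; a pose out of reach is approached as far as the arm can. A call with a gripper value outside its range is refused whole. The fingers move at their own pace and stop on an object; "newtons" is the grip in N (left out, the last holds). Time passes only in rows, so rows that repeat a pose let the fingers close. It gives the time, the measured TCP pose, the force, the opening and the grip force at its end, in the units of the state.
- env.state(): the state, without advancing time (a new reading comes with each control period).
- env.snapshot(name): name is "scene" or "top"; returns a dict with "color" (400x640x3 uint8, red, green, blue), "fx", "fy", "cx", "cy" (pixels), "D" ([k1, k2, p1, p2, k3] as OpenCV has them; the pictures are not rectified), "R" (3x3) and "t" (3): a world point X has camera coordinates R X + t. Camera axes: x right, y down, z forward; pixel columns grow to the right and rows downward; lengths in m; the calibration is good to about 2 mm. A picture is of the moment at which its call begins. There is no depth.
- env.sign_off(): hands the job in; it is judged then, once.
Trained networks look in a picture, given as the dict that the camera call returned (one of the last four; its "shot" number tells which), for a name from the list of things; names that differ only in an ending like _2 or _b are one class to them, and where a whole thing is asked for, a point or a joint stands for the part that bears it (a point fixed in the world has none). Each returns a list of dicts, best first, with "confidence" (0 to 1); they miss things now and then, are a little off and sometimes report something else, mostly with a low value. They report only what shows in the picture. A call takes as long as a camera call. They do not tell look-alikes from the thing itself.
- env.masks_of(label, picture): "pixels" (400x640 bool, what is visible of it) and "at" ([column, row] in pixels, amid what is visible of it).
The state is a dict: "t": time; "qpos": joint angles; "dq": joint speeds; "tau": joint torques, N m; "tool_pos": TCP position; "eef_rot": TCP orientation; "ft_force": force on the tool from outside, world axes, zero at the start; "ft_torque": the same for the moment, N m; "grip_width": opening from 0.0 (shut) to 1.0 (fully open); "finger_force": force on a finger pad.
Only numpy, scipy, OpenCV 4.12 (cv2) and the standard library are available. Lean on these libraries where they do the work, as an engineer would, in place of code of your own. Each camera call takes 0.05 s, during which the arm holds its last target. There are 200 camera calls.

## Working session

There is one attempt and no reset: what is moved stays moved. The work goes in short steps, Python scripts to look and compute and a tool call to move; the robot and the scene stay as the last step left them, time stands still between calls to the robot, and variables do not carry over. Pictures are saved under pics/ and viewed, at most 14 in all, crops included, and the job is handed in when it is done.

Besides the shell and the picture viewer there is one more tool, called after "Call:" as name(argument=value, ...) on one line, values as JSON. step_arm: Moves the arm, as the interface text tells. Its arguments: {"type":"object","properties":{"moves":{"type":"array","items":{"type":"array","items":{"type":"number"}}},"newtons":{"type":"number"}},"required":["moves"]}

```bash
ls; mkdir -p pics; cat > h.py <<'E'
from workcell import env
import numpy as np, cv2
def K(p): return np.array([[p["fx"],0,p["cx"]],[0,p["fy"],p["cy"]],[0,0,1.]])
def tow(p,uv,z):
    uv=np.array(uv,float).reshape(-1,1,2)
    n=cv2.undistortPoints(uv,K(p),np.array(p["D"],float)).reshape(-1,2)
    R=np.array(p["R"]);t=np.array(p["t"]); c=-R.T@t
    d=np.c_[n,np.ones(len(n))]@R
    s=(z-c[2])/d[:,2]
    return c+d*s[:,None]
def topx(p,X):
    R=np.array(p["R"]);t=np.array(p["t"])
    return cv2.projectPoints(np.array(X,float).reshape(-1,1,3),cv2.Rodrigues(R)[0],t,K(p),np.array(p["D"],float))[0].reshape(-1,2)
def save(p,n,box=None,s=1):
    im=p["color"][:,:,::-1]
    if box: a,b,c,d=box; im=im[b:d,a:c]
    cv2.imwrite("pics/"+n,cv2.resize(im,None,fx=s,fy=s,interpolation=cv2.INTER_CUBIC))
E
python3 - <<'E'
from h import *
for n in ("top","scene"):
    p=env.snapshot(n); save(p,n+"0.png",s=1.25)
    for l in "red_file blue_file yellow_file red_rest blue_rest yellow_rest green_pencil flux_brush".split():
        for m in env.masks_of(l,p):
            px=np.argwhere(m["pixels"])[:,::-1].astype(float)
            w=tow(p,px,0.005 if 'rest' not in l else .0225)[:,:2]; c=w.mean(0); u,s,v=np.linalg.svd(w-c,full_matrices=False)
            a=(w-c)@v[0]
            print(n,l,round(m["confidence"],2),np.round(m["at"]),len(px),c.round(4),"axis deg",np.degrees(np.arctan2(v[0][1],v[0][0])).round(1),np.ptp(a).round(3))
    print((-np.array(p["R"]).T@p["t"]).round(3))
E
```

```text
pics
top red_file 0.55 [312. 147.] 250 [ 0.6246 -0.0196] axis deg -79.2 0.149
top yellow_file 0.8 [401. 138.] 192 [ 0.6277 -0.1843] axis deg -88.3 0.096
top yellow_file 0.69 [211. 279.] 265 [0.3774 0.1772] axis deg -133.1 0.138
top yellow_file 0.35 [321. 190.] 345 [ 0.533  -0.0292] axis deg 93.6 0.136
top red_rest 0.95 [223. 194.] 1119 [0.5334 0.1518] axis deg -100.6 0.126
top blue_rest 0.61 [225. 147.] 1105 [0.6152 0.1501] axis deg 79.5 0.126
top yellow_rest 0.63 [326. 245.] 1032 [ 0.4395 -0.0367] axis deg -100.2 0.124
top green_pencil 0.69 [314. 192.] 297 [ 0.5326 -0.0235] axis deg -86.3 0.136
top flux_brush 0.65 [410. 239.] 178 [ 0.4374 -0.2193] axis deg -90.4 0.154
[ 0.464 -0.011  0.931]
scene blue_file 0.45 [355. 180.] 40 [ 0.5332 -0.2493] axis deg 97.5 0.075
scene yellow_file 0.97 [322. 305.] 337 [0.3806 0.1832] axis deg 46.9 0.136
scene yellow_file 0.43 [304. 179.] 74 [ 0.6283 -0.1799] axis deg 93.0 0.076
scene red_rest 0.78 [245. 272.] 909 [0.5204 0.1731] axis deg 84.3 0.141
scene red_rest 0.72 [217. 251.] 541 [0.5955 0.1525] axis deg 94.7 0.119
scene blue_rest 0.88 [221. 246.] 582 [0.596  0.1502] axis deg 96.1 0.118
scene yellow_rest 0.72 [351. 236.] 339 [ 0.4309 -0.0169] axis deg 92.1 0.164
scene green_pencil 0.68 [300. 219.] 180 [ 0.5335 -0.0184] axis deg 94.4 0.137
[0.11  0.654 0.482]
```

View pics/top0.png

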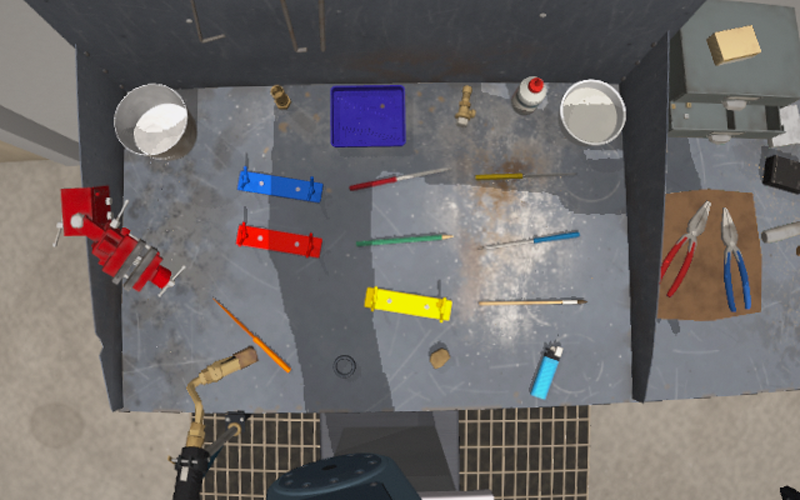

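View pics/scene0.png

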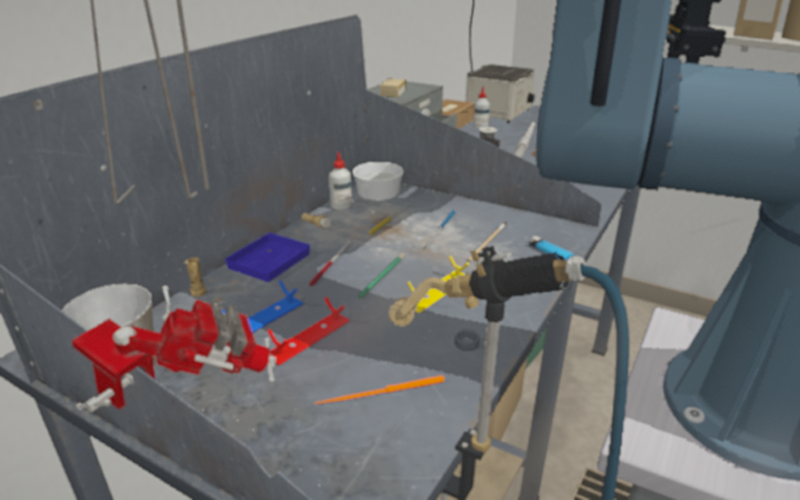

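The files are red (grip 373,185), yellow (grip 499,177) and blue (grip 556,238), in viewed 800-px coordinates. Things that could be mistaken for them:
- Orange file (253,337): the look-alike, for the yellow file.
- Green pencil (405,240) and brush (532,302): not files.
- Lighter (546,370) and pliers (685,250 / 736,265): not files.

I'll check the choice in one close crop and measure from the grip colours.

```bash
cat > meas.py <<'E'
from h import *
# native px boxes
B=dict(red=(272,128,340,160),blue=(380,180,470,202),yellow=(376,132,425,150))
RB=dict(red=(185,172,262,210),blue=(185,132,262,166),yellow=(286,224,366,260))
H=dict(red=(0,12),blue=(100,125),yellow=(18,34))
def cm(p,c,b,smin):
    hsv=cv2.cvtColor(p["color"],cv2.COLOR_RGB2HSV); h=hsv[...,0].astype(int); h=np.where((h>168)&(c=='red'),180-h,h)
    m=(h>=H[c][0])&(h<=H[c][1])&(hsv[...,1]>smin)&(hsv[...,2]>60)
    k=np.zeros_like(m); k[b[1]:b[3],b[0]:b[2]]=1
    m&=k
    n,l,st,_=cv2.connectedComponentsWithStats(m.astype(np.uint8),connectivity=8)
    return l==1+np.argmax(st[1:,4])
def line(p,m,z):
    w=tow(p,np.argwhere(m)[:,::-1],z)[:,:2]; c=w.mean(0); v=np.linalg.svd(w-c,full_matrices=False)[2][0]
    a=(w-c)@v; lo,hi=np.percentile(a,[.5,99.5]); return c,v,lo,hi,np.ptp((w-c)@[-v[1],v[0]]),c+v*(lo+hi)/2
E
python3 - <<'E'
from meas import *
s=env.state(); print({k:np.round(s[k],4) for k in("t","tool_pos","eef_rot","grip_width","ft_force")})
P=[env.snapshot("top") for _ in range(1)]; p=P[0]
save(p,"c1.png",(270,120,475,260),3.8)
for c in B:
    print("file",c,*[np.round(x,4) for x in line(p,cm(p,c,B[c],110),.005)])
for c in RB:
    m=cm(p,c,RB[c],110)
    l=line(p,m,.005); 
    r=cv2.minAreaRect(tow(p,np.argwhere(cv2.morphologyEx(m.astype(np.uint8),cv2.MORPH_OPEN,np.ones((9,9)))>0)[:,::-1],.005)[:,:2].astype(np.float32)*1000)
    print("rest",c,*[np.round(x,4) for x in l],np.degrees(np.arctan2(l[1][1],l[1][0])).round(1),r)
E
```

```text
{'t': np.float64(0.9), 'tool_pos': array([ 0.2185, -0.5319,  0.2387]), 'eef_rot': array([-1.799987e+02,  1.000000e-04,  2.233620e+01]), 'grip_width': np.float64(1.0052), 'ft_force': array([-0.1182,  0.8068,  1.2001])}
file red [0.6193 0.0135] [ 0.1845 -0.9828] -0.0339 0.0349 0.0078 [0.6194 0.013 ]
file blue [ 0.5345 -0.2631] [ 0.1241 -0.9923] -0.036 0.0346 0.0077 [ 0.5344 -0.2624]
file yellow [ 0.6277 -0.1769] [-0.0308  0.9995] -0.0349 0.0358 0.009 [ 0.6277 -0.1765]
rest red [0.5352 0.1544] [0.1767 0.9843] -0.0632 0.0633 0.0381 [0.5352 0.1544] 79.8 ((535.2009887695312, 154.5252685546875), (127.77256774902344, 31.097593307495117), 80.46295928955078)
rest blue [0.6177 0.1524] [0.1791 0.9838] -0.0632 0.0635 0.0378 [0.6178 0.1526] 79.7 ((617.4213256835938, 152.70654296875), (127.93401336669922, 30.257156372070312), 79.80414581298828)
rest yellow [ 0.4393 -0.0364] [-0.1772 -0.9842] -0.0636 0.0634 0.036 [ 0.4393 -0.0363] -100.2 ((439.6076965332031, -36.31555938720703), (128.06483459472656, 32.346797943115234), 80.3166732788086)
```

View pics/c1.png

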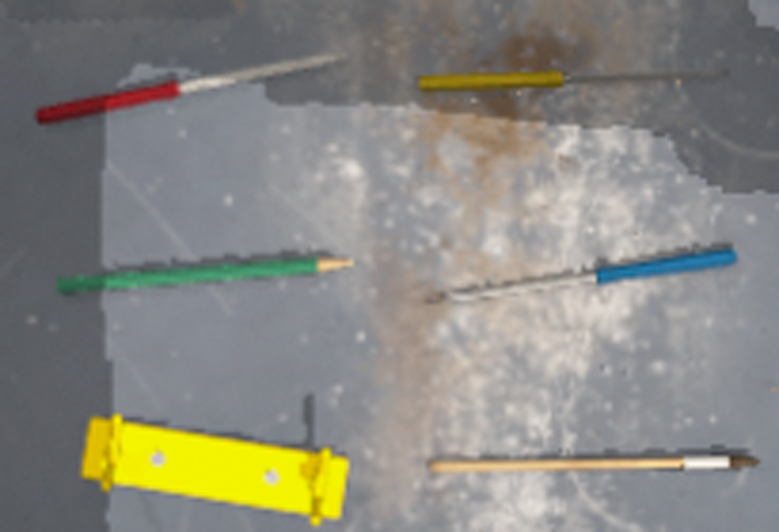

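The crop confirms the choice: yellow file (490,80), red file (110,103) and blue file (665,265). Each has a bare steel blade, and the orange look-alike is elsewhere. I'll start with blue, crossing the side panel high.

```bash
cat > d.py <<'E'
import sys
from h import *
from scipy.spatial.transform import Rotation as Ro
def go(*T):
    s=env.state(); R=Ro.from_euler("xyz",s["eef_rot"],degrees=True); p0=np.array(s["tool_pos"])
    print("t",round(s["t"],2),p0.round(4),np.round(s["eef_rot"],2),"w",round(s["grip_width"]*.0881,4),"F",np.round(s["finger_force"],1))
    for x,y,z,psi in T:
        d=R.inv().apply(np.array([x,y,z])-p0); r=(R.inv()*Ro.from_euler("xyz",[180,0,psi],degrees=True)).as_rotvec()
        print((x,y,z,psi),"->",d.round(4),r.round(4))
if __name__=="__main__":
    a=np.array(sys.argv[1:],float).reshape(-1,4); go(*a)
E
python3 d.py .219 -.532 .29 22.3  .5329 -.2505 .25 97.1  .5329 -.2505 .08 97.1
```

```text
t 0.95 [ 0.2185 -0.5319  0.2387] [-180.      0.     22.33] w 0.0882 F 0.0
(np.float64(0.219), np.float64(-0.532), np.float64(0.29), np.float64(22.3)) -> [ 0.0004  0.0003 -0.0513] [-0.      0.      0.0006]
(np.float64(0.5329), np.float64(-0.2505), np.float64(0.25), np.float64(97.1)) -> [ 0.3977 -0.1408 -0.0113] [-0.     -0.     -1.3049]
(np.float64(0.5329), np.float64(-0.2505), np.float64(0.08), np.float64(97.1)) -> [ 0.3977 -0.1408  0.1587] [-0.     -0.     -1.3049]
```

Call:
step_arm(moves=[[0.05,0,0,-0.051,0,0,0],[0.05,0.398,-0.141,-0.04,0,0,-1.305],[0.05,0.398,-0.141,-0.04,0,0,-1.305],[0.05,0.398,-0.141,-0.04,0,0,-1.305],[0.05,0.398,-0.141,-0.04,0,0,-1.305],[0.05,0.398,-0.141,-0.04,0,0,-1.305],[0.05,0.398,-0.141,-0.04,0,0,-1.305],[0.05,0.398,-0.141,0.1,0,0,-1.305],[0.05,0.398,-0.141,0.1587,0,0,-1.305],[0.05,0.398,-0.141,0.1587,0,0,-1.305],[0.05,0.398,-0.141,0.1587,0,0,-1.305],[0.05,0.398,-0.141,0.1587,0,0,-1.305]], newtons=15)

```text
t: 2.45
tool_pos: [0.5329, -0.2501, 0.0798]
eef_rot: [-179.9, -0.1, 97.1]
ft_force: [0.0, -1.2, 0.4]
grip_width: 0.563
finger_force: 0.0
```

```bash
python3 d.py .5329 -.2505 .003 97.1
```

```text
t 2.45 [ 0.5329 -0.2501  0.0798] [-1.7993e+02 -6.0000e-02  9.7120e+01] w 0.0496 F 0.0
(np.float64(0.5329), np.float64(-0.2505), np.float64(0.003), np.float64(97.1)) -> [-0.0004  0.      0.0768] [-0.0012 -0.001   0.0004]
```

Call:
step_arm(moves=[[0.05,0,0,0.05,0,0,0],[0.05,0,0,0.077,0,0,0],[0.05,0,0,0.077,0,0,0],[0,0,0,0.077,0,0,0],[0,0,0,0.077,0,0,0],[0,0,0,0.077,0,0,0],[0,0,0,0.077,0,0,0],[0,0,0,0.077,0,0,0],[0,0,0,0.04,0,0,0],[0,0,0,-0.02,0,0,0],[0,0,0,-0.02,0,0,0],[0,0,0,-0.02,0,0,0]], newtons=15)

```text
t: 3.95
tool_pos: [0.5328, -0.25, 0.0997]
eef_rot: [-180.0, -0.0, 97.1]
ft_force: [0.7, 0.1, -0.3]
grip_width: 0.084
finger_force: 15.0
```

```bash
python3 - <<'E'
from d import *
r=np.array([.6176,.1526]); f=np.array([np.cos(np.radians(80)),np.sin(np.radians(80))])
q=r-.031*f; go((*q,.1,80),(*q,.027,80))
p=env.snapshot("top"); save(p,"g1.png",(340,120,500,240),4)
E
```

```text
t 3.95 [ 0.5328 -0.25    0.0997] [-1.7999e+02 -1.0000e-02  9.7110e+01] w 0.0074 F 15.0
(np.float64(0.6122169064923252), np.float64(0.12207095965662157), 0.1, 80) -> [ 3.594e-01  1.248e-01 -3.000e-04] [-2.000e-04 -2.000e-04  2.986e-01]
(np.float64(0.6122169064923252), np.float64(0.12207095965662157), 0.027, 80) -> [0.3594 0.1248 0.0727] [-2.000e-04 -2.000e-04  2.986e-01]
```

View pics/g1.png

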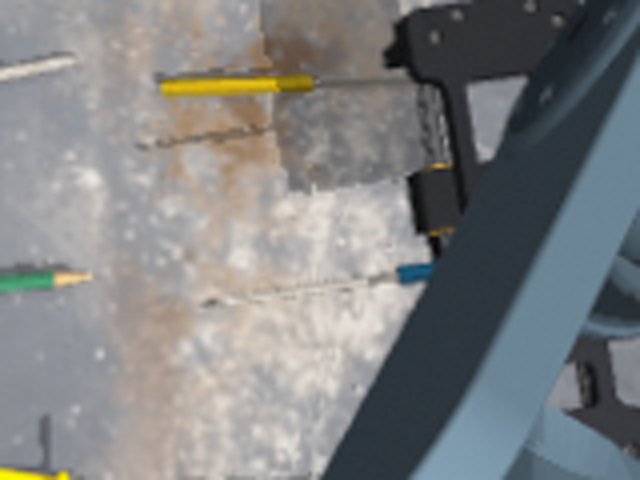

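The blue file is held level; the blade tip is at crop (207,301) and the grip junction at (395,277). Next I'll move over the blue rest and check the pixel-derived offset.

```bash
python3 - <<'E'
from d import *
p=env.snapshot("top"); s=env.state(); a=np.radians(s["eef_rot"][2]); e=np.array([np.cos(a),np.sin(a)])
z=s["tool_pos"][2]-.003+.005
w=tow(p,[[391.8,195.3],[438.75,189.25]],z)[:,:2]; print(w.round(4)); v=w-np.array(s["tool_pos"][:2])
print("along",(v@e).round(4),"lat",(v@[-e[1],e[0]]).round(4), "expect along .110,.024")
E
```

```text
[[ 0.5187 -0.1451]
 [ 0.5276 -0.2256]]
along [0.1051 0.0242] lat [0.0002 0.0014] expect along .110,.024
```

Call:
step_arm(moves=[[0,0.359,0.125,0,0,0,0.299],[0,0.359,0.125,0,0,0,0.299],[0,0.359,0.125,0,0,0,0.299],[0,0.359,0.125,0,0,0,0.299],[0,0.359,0.125,0,0,0,0.299],[0,0.359,0.125,0,0,0,0.299],[0,0.359,0.125,0,0,0,0.299],[0,0.359,0.125,0,0,0,0.299],[0,0.359,0.125,0,0,0,0.299],[0,0.359,0.125,0,0,0,0.299]])

```text
t: 5.3
tool_pos: [0.6126, 0.1198, 0.0998]
eef_rot: [-180.0, 0.0, 79.8]
ft_force: [-0.3, -0.3, -0.2]
grip_width: 0.085
finger_force: 15.0
```

```bash
python3 - <<'E'
from d import *
go((.6122,.1221,.027,80))
p=env.snapshot("top"); save(p,"g2.png",(180,90,330,210),4)
p=env.snapshot("scene"); save(p,"g2s.png",(140,180,340,320),4)
E
```

```text
t 5.3 [0.6126 0.1198 0.0998] [-1.7997e+02  1.0000e-02  7.9850e+01] w 0.0074 F 15.0
(0.6122, 0.1221, 0.027, 80) -> [ 0.0022 -0.0008  0.0728] [-0.0005  0.0003 -0.0027]
```

View pics/g2.png

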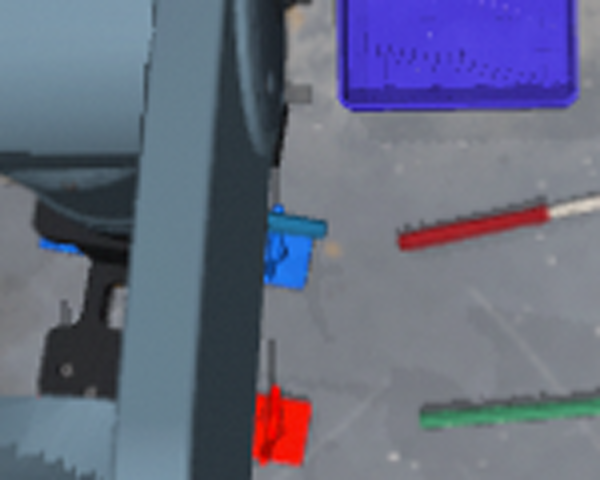

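The grip end is at crop (325,229), in line over the blue rest. I'll lower, open a little, and lift.

Call:
step_arm(moves=[[0,0.0022,-0.0008,0,0,0,-0.003],[0,0.0022,-0.0008,0.03,0,0,-0.003],[0,0.0022,-0.0008,0.06,0,0,-0.003],[0,0.0022,-0.0008,0.074,0,0,-0.003],[0,0.0022,-0.0008,0.074,0,0,-0.003],[0,0.0022,-0.0008,0.074,0,0,-0.003],[0.03,0.0022,-0.0008,0.074,0,0,-0.003],[0.03,0.0022,-0.0008,0.074,0,0,-0.003],[0.03,0.0022,-0.0008,0.074,0,0,-0.003],[0.03,0.0022,-0.0008,0.04,0,0,-0.003],[0.03,0.0022,-0.0008,-0.02,0,0,-0.003],[0.04,0.0022,-0.0008,-0.04,0,0,-0.003]])

```text
t: 6.9
tool_pos: [0.6147, 0.1239, 0.1445]
eef_rot: [179.6, -0.1, 80.1]
ft_force: [0.4, -0.5, 0.1]
grip_width: 0.431
finger_force: 0.0
```

```bash
python3 d.py .6216 .0012 .09 100.6 .6216 .0012 .003 100.6
```

```text
t 6.9 [0.6147 0.1239 0.1445] [ 1.7962e+02 -7.0000e-02  8.0150e+01] w 0.038 F 0.0
(np.float64(0.6216), np.float64(0.0012), np.float64(0.09), np.float64(100.6)) -> [-0.1198  0.0275  0.0545] [ 6.700e-03 -1.000e-04 -3.569e-01]
(np.float64(0.6216), np.float64(0.0012), np.float64(0.003), np.float64(100.6)) -> [-0.1199  0.0269  0.1415] [ 6.700e-03 -1.000e-04 -3.569e-01]
```

Call:
step_arm(moves=[[0.05,-0.119,0.028,0.05,0,0,-0.357],[0.05,-0.119,0.028,0.05,0,0,-0.357],[0.05,-0.119,0.028,0.05,0,0,-0.357],[0.05,-0.119,0.028,0.05,0,0,-0.357],[0.05,-0.119,0.028,0.05,0,0,-0.357],[0.05,-0.119,0.028,0.05,0,0,-0.357]])

```text
t: 7.65
tool_pos: [0.6199, 0.0032, 0.0907]
eef_rot: [179.9, 0.0, 100.7]
ft_force: [-0.5, 0.1, -0.5]
grip_width: 0.569
finger_force: 0.0
```

```bash
python3 d.py .6216 .0012 .003 100.6
python3 - <<'E'
from h import *
p=env.snapshot("top"); save(p,"g3.png",(180,90,330,210),4)
E
```

```text
t 7.65 [0.6199 0.0032 0.0907] [1.7994e+02 1.0000e-02 1.0068e+02] w 0.0501 F 0.0
(np.float64(0.6216), np.float64(0.0012), np.float64(0.003), np.float64(100.6)) -> [-0.0023  0.0012  0.0877] [0.0011 0.0002 0.0014]
```

View pics/g3.png

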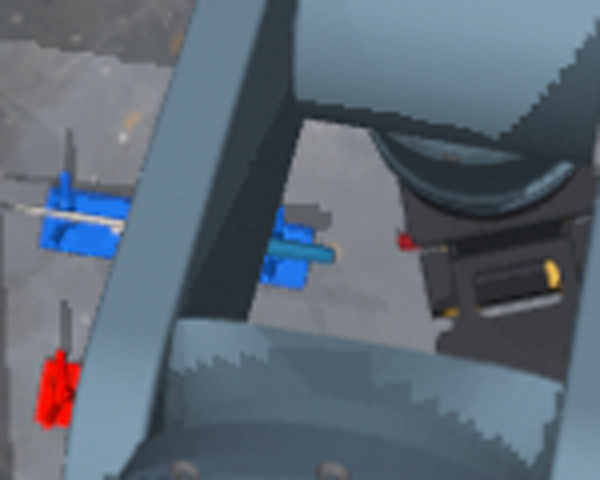

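The blue file lies in both cradles, with its grip end at crop (335,256) and its blade out at (20,209). Next, grasp the red file.

Call:
step_arm(moves=[[0.05,-0.0023,0.0012,0.05,0.001,0,0.001],[0.05,-0.0023,0.0012,0.0877,0.001,0,0.001],[0.05,-0.0023,0.0012,0.0877,0.001,0,0.001],[0,-0.0023,0.0012,0.0877,0.001,0,0.001],[0,-0.0023,0.0012,0.0877,0.001,0,0.001],[0,-0.0023,0.0012,0.0877,0.001,0,0.001],[0,-0.0023,0.0012,0.0877,0.001,0,0.001],[0,-0.0023,0.0012,0.0877,0.001,0,0.001],[0,-0.0023,0.0012,0.05,0.001,0,0.001],[0,-0.0023,0.0012,-0.01,0.001,0,0.001],[0,-0.0023,0.0012,-0.01,0.001,0,0.001],[0,-0.0023,0.0012,-0.01,0.001,0,0.001]], newtons=15)

```text
t: 9.2
tool_pos: [0.6209, -0.0003, 0.0998]
eef_rot: [-179.9, -0.0, 100.5]
ft_force: [-0.5, -1.0, -1.1]
grip_width: 0.087
finger_force: 15.0
```

```bash
python3 - <<'E'
from d import *
r=np.array([.5352,.1545]); f=np.array([np.cos(np.radians(80)),np.sin(np.radians(80))])
q=r+.031*f; go((*q,.1,80))
E
```

```text
t 9.2 [ 6.209e-01 -3.000e-04  9.980e-02] [-179.94   -0.    100.54] w 0.0077 F 15.0
(np.float64(0.5405830935076749), np.float64(0.18502904034337844), 0.1, 80) -> [ 1.968e-01 -4.500e-02 -1.000e-04] [-1.100e-03  2.000e-04  3.585e-01]
```

Call:
step_arm(moves=[[0,0.1955,-0.045,0,0,0,0.359],[0,0.1955,-0.045,0,0,0,0.359],[0,0.1955,-0.045,0,0,0,0.359],[0,0.1955,-0.045,0,0,0,0.359],[0,0.1955,-0.045,0,0,0,0.359],[0,0.1955,-0.045,0,0,0,0.359],[0,0.1955,-0.045,0,0,0,0.359],[0,0.1955,-0.045,0,0,0,0.359]])

```text
t: 10.2
tool_pos: [0.5416, 0.1826, 0.1]
eef_rot: [-179.9, 0.0, 79.9]
ft_force: [0.4, -0.2, -0.7]
grip_width: 0.085
finger_force: 15.0
```

```bash
python3 d.py .5403 .1836 .0255 80
python3 - <<'E'
from h import *
p=env.snapshot("top"); save(p,"g4.png",(170,120,320,240),4)
E
```

```text
t 10.2 [0.5416 0.1826 0.1   ] [-1.7995e+02  2.0000e-02  7.9880e+01] w 0.0075 F 15.0
(np.float64(0.5403), np.float64(0.1836), np.float64(0.0255), np.float64(80.0)) -> [ 0.0008 -0.0014  0.0745] [-0.0009  0.0004 -0.0022]
```

View pics/g4.png

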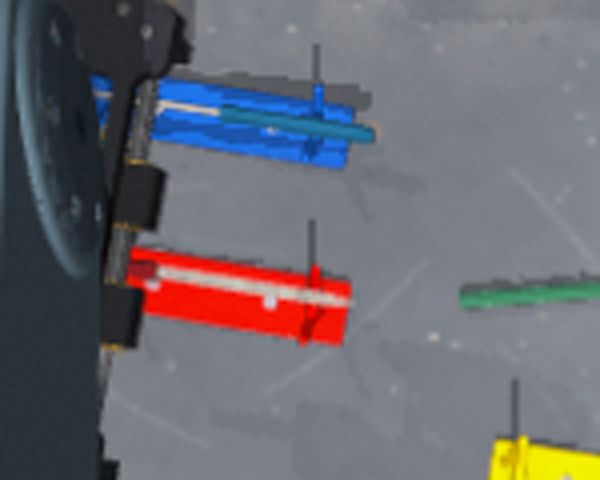

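The red file hangs over its rest: blade tip at crop (350,301), grip junction at (157,270). Blue rests in its cradle. I'll work out red's offset before lowering.

```bash
python3 - <<'E'
from d import *
p=env.snapshot("top"); s=env.state(); a=np.radians(s["eef_rot"][2]); e=np.array([np.cos(a),np.sin(a)])
w=tow(p,[[257.5,195.25],[209.25,187.5]],.102)[:,:2]; v=w-np.array(s["tool_pos"][:2]); n=np.array([-e[1],e[0]])
print("along",(v@e).round(4),"lat",(v@n).round(4))
# blue grip in rest
w=tow(p,[[170+375/4,120+133/4],[170+222/4,120+114/4]],.026)[:,:2]; v=w-[.6176,.1526]; print("blue",(v@e).round(4),(v@n).round(4),"expect -79,-7")
E
```

```text
along [-0.1059 -0.0239] lat [0.0006 0.0007]
blue [-0.0786 -0.0076] [-0.0005  0.0019] expect -79,-7
```

Call:
step_arm(moves=[[0,0.001,-0.0014,0,0,0,-0.002],[0,0.001,-0.0014,0,0,0,-0.002]])

```text
t: 10.55
tool_pos: [0.5398, 0.185, 0.1001]
eef_rot: [-179.9, 0.0, 80.1]
ft_force: [0.5, -1.1, -1.0]
grip_width: 0.086
finger_force: 15.0
```

Blue is centred within about 1 mm, and red's hold offset is as expected. I'll lower and release red.

Call:
step_arm(moves=[[0,-0.0005,0.0003,0.03,0,0,0],[0,-0.0005,0.0003,0.06,0,0,0],[0,-0.0005,0.0003,0.0745,0,0,0],[0,-0.0005,0.0003,0.0745,0,0,0],[0,-0.0005,0.0003,0.0745,0,0,0],[0.03,-0.0005,0.0003,0.0745,0,0,0],[0.03,-0.0005,0.0003,0.0745,0,0,0],[0.03,-0.0005,0.0003,0.0745,0,0,0],[0.03,-0.0005,0.0003,0.04,0,0,0],[0.03,-0.0005,0.0003,-0.02,0,0,0],[0.04,-0.0005,0.0003,-0.02,0,0,0],[0.04,-0.0005,0.0003,-0.02,0,0,0]])

```text
t: 12.05
tool_pos: [0.5399, 0.1844, 0.1199]
eef_rot: [-180.0, 0.0, 80.1]
ft_force: [0.9, 0.2, -0.5]
grip_width: 0.456
finger_force: 0.0
```

```bash
python3 d.py .6281 -.1885 .12 91.8
```

```text
t 12.05 [0.5399 0.1844 0.1199] [-1.7995e+02  2.0000e-02  8.0090e+01] w 0.0401 F 0.0
(np.float64(0.6281), np.float64(-0.1885), np.float64(0.12), np.float64(91.8)) -> [-3.521e-01  1.511e-01 -1.000e-04] [-9.000e-04  2.000e-04 -2.044e-01]
```

Call:
step_arm(moves=[[0.05,-0.352,0.151,0,0,0,-0.204],[0.05,-0.352,0.151,0,0,0,-0.204],[0.05,-0.352,0.151,0,0,0,-0.204],[0.05,-0.352,0.151,0,0,0,-0.204],[0.05,-0.352,0.151,0,0,0,-0.204],[0.05,-0.352,0.151,0,0,0,-0.204],[0.05,-0.352,0.151,0,0,0,-0.204],[0.05,-0.352,0.151,0,0,0,-0.204],[0.05,-0.352,0.151,0.03,0,0,-0.204],[0.05,-0.352,0.151,0.03,0,0,-0.204],[0.05,-0.352,0.151,0.03,0,0,-0.204]])

```text
t: 13.42
tool_pos: [0.6282, -0.1868, 0.0903]
eef_rot: [-179.9, -0.0, 91.9]
ft_force: [-0.9, 1.1, -0.2]
grip_width: 0.571
finger_force: 0.0
```

```bash
python3 d.py .6281 -.1885 .003 91.8
```

```text
t 13.43 [ 0.6282 -0.1868  0.0903] [-1.7991e+02 -2.0000e-02  9.1870e+01] w 0.0503 F 0.0
(np.float64(0.6281), np.float64(-0.1885), np.float64(0.003), np.float64(91.8)) -> [-0.0017 -0.0001  0.0873] [-0.0015 -0.0003  0.0013]
```

Call:
step_arm(moves=[[0.05,0,0,0.05,0,0,0],[0.05,0,0,0.087,0,0,0],[0.05,0,0,0.087,0,0,0],[0,0,0,0.087,0,0,0],[0,0,0,0.087,0,0,0],[0,0,0,0.087,0,0,0],[0,0,0,0.087,0,0,0],[0,0,0,0.087,0,0,0],[0,0,0,0.05,0,0,0],[0,0,0,-0.01,0,0,0],[0,0,0,-0.01,0,0,0],[0,0,0,-0.01,0,0,0]], newtons=15)

```text
t: 14.92
tool_pos: [0.628, -0.1883, 0.0998]
eef_rot: [-179.9, 0.0, 91.8]
ft_force: [-0.3, -0.3, -1.4]
grip_width: 0.085
finger_force: 15.0
```

```bash
python3 - <<'E'
from d import *
r=np.array([.4394,-.0363]); f=np.array([np.cos(np.radians(80)),np.sin(np.radians(80))])
q=r+.031*f; go((*q,.1,80))
E
```

```text
t 14.93 [ 0.628  -0.1883  0.0998] [-1.7993e+02  1.0000e-02  9.1780e+01] w 0.0075 F 15.0
(np.float64(0.44478309350767486), np.float64(-0.005770959656621551), 0.1, 80) -> [ 0.1881 -0.1775 -0.    ] [-1.100e-03  2.000e-04  2.055e-01]
```

Call:
step_arm(moves=[[0,0.188,-0.1775,0,0,0,0.2055],[0,0.188,-0.1775,0,0,0,0.2055],[0,0.188,-0.1775,0,0,0,0.2055],[0,0.188,-0.1775,0,0,0,0.2055],[0,0.188,-0.1775,0,0,0,0.2055],[0,0.188,-0.1775,0,0,0,0.2055],[0,0.188,-0.1775,0,0,0,0.2055],[0,0.188,-0.1775,0,0,0,0.2055],[0,0.188,-0.1775,0,0,0,0.2055]])

```text
t: 16.05
tool_pos: [0.4455, -0.0066, 0.1001]
eef_rot: [-179.9, 0.0, 79.9]
ft_force: [-0.4, -0.5, -0.4]
grip_width: 0.084
finger_force: 15.0
```

```bash
python3 d.py .4448 -.0058 .0255 80
python3 - <<'E'
from h import *
p=env.snapshot("top"); save(p,"g5.png",(170,120,370,270),4)
E
```

```text
t 16.05 [ 0.4455 -0.0066  0.1001] [-1.7994e+02  2.0000e-02  7.9950e+01] w 0.0074 F 15.0
(np.float64(0.4448), np.float64(-0.0058), np.float64(0.0255), np.float64(80.0)) -> [ 0.0007 -0.0007  0.0746] [-0.001   0.0004 -0.0009]
```

View pics/g5.png

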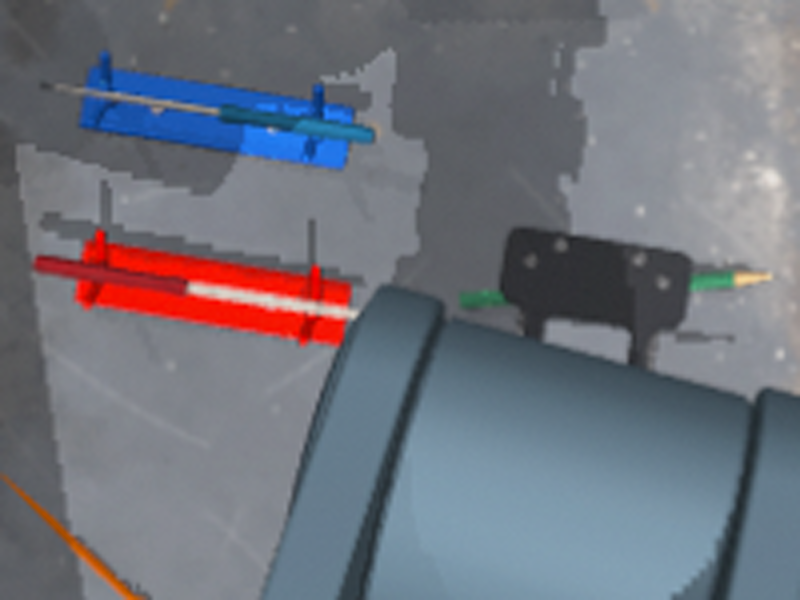

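Red (grip 110,275 to tip 355,313) and blue (tip 42,87 to grip end 375,133) both lie in their cradles. The yellow file is hidden by the arm, so I'll lower it on dead reckoning and check afterwards.

Call:
step_arm(moves=[[0,0,0,0.03,0,0,0],[0,0,0,0.06,0,0,0],[0,0,0,0.0745,0,0,0],[0,0,0,0.0745,0,0,0],[0,0,0,0.0745,0,0,0],[0.03,0,0,0.0745,0,0,0],[0.03,0,0,0.0745,0,0,0],[0.03,0,0,0.0745,0,0,0],[0.03,0,0,0.04,0,0,0],[0.03,0,0,-0.02,0,0,0],[0.04,0,0,-0.1,0,0,0],[0.04,0,0,-0.1,0,0,0]])

```text
t: 17.6
tool_pos: [0.4474, -0.0065, 0.2048]
eef_rot: [179.6, 0.1, 80.0]
ft_force: [-0.8, 0.4, -0.9]
grip_width: 0.456
finger_force: 0.0
```

```bash
python3 d.py .42 -.28 .25 60
```

```text
t 17.6 [ 0.4474 -0.0065  0.2048] [1.796e+02 7.000e-02 8.002e+01] w 0.0402 F 0.0
(np.float64(0.42), np.float64(-0.28), np.float64(0.25), np.float64(60.0)) -> [-0.2742  0.0208 -0.0447] [ 7.000e-03 -1.000e-04  3.494e-01]
```

Call:
step_arm(moves=[[0.04,-0.274,0.021,-0.045,0,0,0.35],[0.04,-0.274,0.021,-0.045,0,0,0.35],[0.04,-0.274,0.021,-0.045,0,0,0.35],[0.04,-0.274,0.021,-0.045,0,0,0.35],[0.04,-0.274,0.021,-0.045,0,0,0.35],[0.04,-0.274,0.021,-0.045,0,0,0.35],[0.04,-0.274,0.021,-0.045,0,0,0.35],[0.04,-0.274,0.021,-0.045,0,0,0.35]])

```text
t: 18.6
tool_pos: [0.4184, -0.2779, 0.245]
eef_rot: [-179.9, 0.0, 60.0]
ft_force: [-0.5, -0.8, 0.1]
grip_width: 0.454
finger_force: 0.0
```

```bash
python3 - <<'E'
from h import *
p=env.snapshot("top"); save(p,"g6.png",(170,120,370,270),4)
p=env.snapshot("scene"); save(p,"g6s.png",(160,190,400,330),3.3)
E
```

```text
(no output)
```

View pics/g6.png

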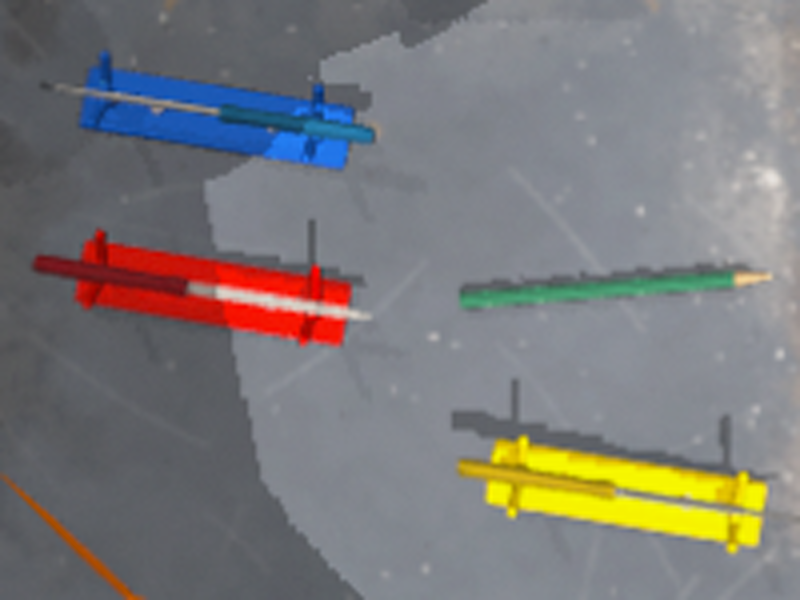

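View pics/g6s.png

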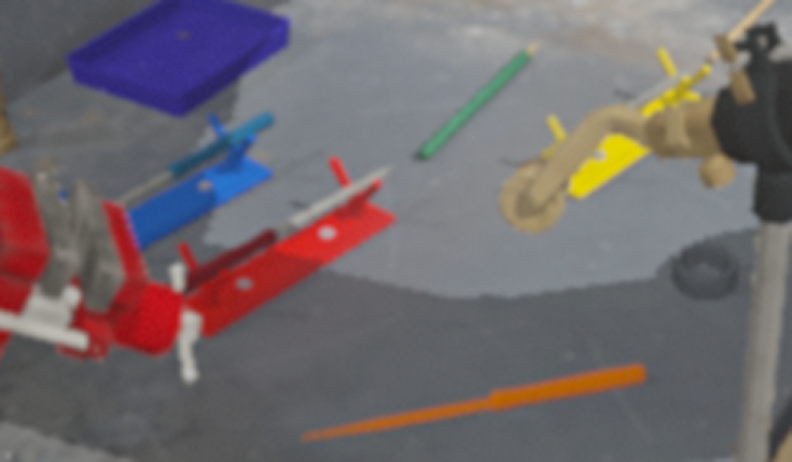

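All three files lie in their matching cradles: blue grip end (375,133), red (35,263) and yellow (458,467). The pencil, brush and orange file are unmoved. One numeric check of centring before hand-in.

```bash
python3 - <<'E'
from h import *
p=env.snapshot("top"); e=np.array([np.cos(np.radians(80)),np.sin(np.radians(80))]); n=np.array([-e[1],e[0]])
for c,r,a in (("red",[.5352,.1545],[[35,263],[186,288]]),("yellow",[.4394,-.0363],[[458,467],[614,491]])):
    v=tow(p,np.array(a)/4+[170,120],.027)[:,:2]-r; print(c,(v@e).round(4),(v@n).round(4),"expect .079,.007; 0")
E
```

```text
red [0.0781 0.0071] [0.0015 0.0017] expect .079,.007; 0
yellow [0.0764 0.0053] [0.0008 0.0004] expect .079,.007; 0
```

```bash
python3 -c "
from workcell import env
print(env.sign_off())"
```

```text
the job is handed in; nothing more can be done
None
```

All three files lie in both cradles of their matching rests, centred to within about 2 mm by camera; the pencil, brush and orange look-alike were not touched, and the job was handed in at about 19 s.

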